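Line up the breakfast set by height

TASK

Dress the counter display: stand the juice bottle, the two jars and the butter pot upright on the four white ceramic rounds of the wooden board, one on each and well centred, in order of height, with the tallest on the round next to the counter bell and the shortest at the far end from it.

Things in the scene. Friction and masses are not known exactly. Their poses are not given: they have to be found in the camera images.
- juice_centre (a point): Green juice bottle, 125 mm tall (the tallest): round body 41 mm in diameter and straight to about 85 mm above its foot, then narrowing to a 20 mm cap; about 0.16 kg. (Similar bottles far to the left of the worktop are not meant.) Stands loose on the worktop (underside at z = 0) at the robot's side of the wooden board; this point is on its upright axis (z up), half-way up.
- jam_centre (a point): Larger glass jar, pink inside, with a gold-coloured lid, 100 mm tall (second tallest), 64 to 66 mm in diameter, about 0.44 kg. Stands loose on the worktop (underside at z = 0) at the robot's side of the wooden board; this point is on its upright axis (z up), half-way up.
- honey_centre (a point): Smaller glass jar, pale amber inside, with a red lid, 86 mm tall (third tallest), 56 mm to 62 mm across, about 0.36 kg. Stands loose on the worktop (underside at z = 0) at the robot's side of the wooden board; this point is on its upright axis (z up), half-way up.
- crock_centre (a point): Small white ceramic butter pot with a fixed light wooden lid and knob, 62 mm tall (the shortest): straight body 54 mm in diameter up to 43 mm above its foot, lid 55 mm wide up to 51 mm, then a knob 18 mm wide; 0.2 kg. Stands loose on the worktop (underside at z = 0) at the robot's side of the wooden board; this point is on its upright axis (z up), half-way up.
- bell: Counter bell, silvery-white dome on a black foot, 76 mm in diameter, 60 mm high, fixed; origin at the centre of its underside. It stands just past one end of the board (left or right), about 0.10 m from the nearest white round; a brown clay dish stands past the other end.
- spot_a (a point): Centre of the top face of one of four equal white ceramic rounds (74 mm in diameter, 3 mm thick, top at z = 0.009) fixed in a row about 0.11 m apart (0.10 to 0.12) on a flat dark wooden board 100 mm x 430 mm x 6 mm. The board is fixed, with its length roughly across the robot's view (along y, turned up to 0.12 rad). The letters do not tell the round's place in the row.
- spot_b (a point): Centre of the top face of one of four equal white ceramic rounds (74 mm in diameter, 3 mm thick, top at z = 0.009) fixed in a row about 0.11 m apart (0.10 to 0.12) on a flat dark wooden board 100 mm x 430 mm x 6 mm. The board is fixed, with its length roughly across the robot's view (along y, turned up to 0.12 rad). The letters do not tell the round's place in the row.
- spot_c (a point): Centre of the top face of one of four equal white ceramic rounds (74 mm in diameter, 3 mm thick, top at z = 0.009) fixed in a row about 0.11 m apart (0.10 to 0.12) on a flat dark wooden board 100 mm x 430 mm x 6 mm. The board is fixed, with its length roughly across the robot's view (along y, turned up to 0.12 rad). The letters do not tell the round's place in the row.
- spot_d (a point): Centre of the top face of one of four equal white ceramic rounds (74 mm in diameter, 3 mm thick, top at z = 0.009) fixed in a row about 0.11 m apart (0.10 to 0.12) on a flat dark wooden board 100 mm x 430 mm x 6 mm. The board is fixed, with its length roughly across the robot's view (along y, turned up to 0.12 rad). The letters do not tell the round's place in the row.
Not all that is in view belongs to the job. What is shaped like the part that bears crock_centre but blue or yellow is not meant. What is shaped like the part that bears juice_centre but purple is not meant.

How it is judged (in metres and radians):
At the end, for the whole second after the job is handed in: Counted from the bell the rounds carry the juice bottle, the larger jar, the smaller jar, the butter pot; each stands upright (within 0.1 rad), resting on its round with its axis within 12 mm of the round's centre, released and at rest ((horizontal distance between juice_centre and spot_a below 0.012 m or horizontal distance between juice_centre and spot_b below 0.012 m or horizontal distance between juice_centre and spot_c below 0.012 m or horizontal distance between juice_centre and spot_d below 0.012 m) and horizontal distance between juice_centre and bell below 0.155 m and height (world z) of juice_centre between 0.0665 and 0.0765 m and angle between each of juice_centre, jam_centre, honey_centre, crock_centre's own z axis and vertical below 0.1 rad and linear speed of each of juice, jam, honey, crock below 0.02 m/s and (horizontal distance between jam_centre and spot_a below 0.012 m or horizontal distance between jam_centre and spot_b below 0.012 m or horizontal distance between jam_centre and spot_c below 0.012 m or horizontal distance between jam_centre and spot_d below 0.012 m) and horizontal distance between jam_centre and bell between 0.155 and 0.265 m and height (world z) of jam_centre between 0.054 and 0.064 m and (horizontal distance between honey_centre and spot_a below 0.012 m or horizontal distance between honey_centre and spot_b below 0.012 m or horizontal distance between honey_centre and spot_c below 0.012 m or horizontal distance between honey_centre and spot_d below 0.012 m) and horizontal distance between honey_centre and bell between 0.265 and 0.375 m and height (world z) of honey_centre between 0.047 and 0.057 m and (horizontal distance between crock_centre and spot_a below 0.012 m or horizontal distance between crock_centre and spot_b below 0.012 m or horizontal distance between crock_centre and spot_c below 0.012 m or horizontal distance between crock_centre and spot_d below 0.012 m) and horizontal distance between crock_centre and bell above 0.375 m and height (world z) of crock_centre between 0.035 and 0.045 m); the robot touches nothing.
It also fails if it takes over 102 s, if anything falls off the work surface, if the arm or the gripper's body presses on something with over 40 N, if the wrist force passes 120 N, or if a joint passes its speed limit or range.

ROBOT

A 7-joint arm with a two-finger parallel gripper is mounted at the origin on a cart in front of the work surface, level with it; the furniture and walls round the work are solid. World frame = base frame: x ahead of the robot, y to its left, z up, the work surface at z = 0. Lengths are in mm, angles in rad, forces in N, time in s.
With the tool pointing down it reaches from about 400 to 875 mm from the base axis. Payload 6.5 kg.
Tool frame: the origin (TCP) lies at the very end of the fingers, on their centre line; the grasp point (between the pads) lies 19 mm behind it; z points along the fingers, y is the direction in which the jaws open and shut (so a half turn about z gives the same grasp; the last joint's range is limited). The gripper opens to 88 mm and grips with 3 to 60 N. Pads are 18 mm wide; open, the fingers measure 123 mm over their backs; the gripper's body (75 mm by 187 mm) begins 45 mm behind the grasp point.
Start: joints at [-1.282, 0.536, -0.004, 1.538, 0.003, 1.067, -0.071], TCP at [225.807, 609.509, 238.716] pointing down, gripper open.
Joint ranges: [-2.7, 2.7], [-0.37, 2.16], [-1.27, 1.26], [0.24, 2.4], [-1.31, 4.45], [0.19, 1.91], [-2.76, 2.76]. Speed limits (rad/s): [2.39, 2.39, 3.14, 3.14, 3.14, 3.14, 3.14].

INTERFACE

Orientations are given as a rotation vector (axis times angle).
In Python, from bench import env, eyes, nets gives the robot as it stands. The module is installed in compiled form; this text tells all that it offers.
- The arm moves only by the shell command python3 -m inch 'ROWS' [OPENING]. ROWS is JSON, a list of rows, each a list of 4 numbers: the shift along the tool's x, y, z in mm, then the turn about the tool's z in rad. A call has 1 to 8 rows; each row is the pose to reach, as a shift and turn from the pose commanded when the call began, along the tool's axes at that moment; what a row does not reach only later rows make up. A row lasts 1/8 s, in which the tool goes at most 62.5 mm and 10.7 degrees, less where a joint would pass 70% of its speed; a pose out of reach is approached as far as the arm can. A call with a gripper value outside its range is refused whole. OPENING is the opening, from 0 (shut) to 1 (fully open), set as the call begins (- or left out, the last holds). The fingers move at their own pace and stop on an object; the grip force is fixed at half the most. Time passes only in rows, so rows that repeat a pose let the fingers close. It gives the time, the measured TCP pose, the force and the opening at its end, in the units of the state.
- env.get_obs(): the state, without advancing time (a new reading comes with each control period).
- eyes.camera(name): name is "side" or "top" or "wrist"; returns (picture, depth): 480x640x3 uint8, blue, green, red; 480x640 float32, mm along the optical axis (not along the pixel's ray), 0 where there is no reading.
- eyes.calibration(name): a dict with "camera_matrix" (3x3 intrinsics, pixels), "k1" (the pictures are not rectified: a ray, as slopes to the right and down, at radius r is drawn at 1 + k1 r^2 times it, then the intrinsics apply), "cam_to_world" (4x4, takes a point from camera to world coordinates). Camera axes: x right, y down, z forward; pixel columns grow to the right and rows downward; lengths in mm; the calibration is good to about 2 mm. A picture is of the moment at which its call begins: read the wrist's pose just before it. calibration takes no time and is no camera call; for the wrist camera it gives the pose at the moment of the call.
- env.close_job(): hands the job in, once; it reports no verdict.
Trained networks look in the newest picture that a camera, given by its name, has taken for a name from the list of things; names that differ only in an ending like _2 or _b are one class to them, and where a whole thing is asked for, a point or a joint stands for the part that bears it (a point fixed in the world has none). Each returns a list of dicts, best first, with "p" (0 to 1); they miss things now and then, are a little off and sometimes report something else, mostly with a low value. They report only what shows in the picture. A call takes as long as a camera call. They do not tell look-alikes from the thing itself.
- nets.masks_of(camera, thing): "region" (480x640 bool, what is visible of it) and "pixel" ([row, column] in pixels, amid what is visible of it).
- nets.spot_point(camera, thing): "pixel" ([row, column] in pixels: a listed point, or the origin of a listed thing).
The state is a dict: "time": time; "joint_pos": joint angles; "qvel": joint speeds; "joint_torque": joint torques, N m; "eef_pos": TCP position; "eef_rot": TCP orientation; "contact_force": force on the tool from outside, world axes, zero at the start; "wrist_torque": the same for the moment, N m; "gripper_width": opening from 0.0 (shut) to 1.0 (fully open).
Only numpy, scipy, OpenCV 4.12 (cv2) and the standard library are available. Lean on these libraries where they do the work, as an engineer would, in place of code of your own. Each camera call takes 0.05 s, during which the arm holds its last target.

## Working session

There is one attempt and no reset: what is moved stays moved. The work goes in short steps, Python scripts to look and compute and a shell command to move; the robot and the scene stay as the last step left them, time stands still between calls to the robot, and variables do not carry over. Pictures are saved under pics/ and viewed, and the job is handed in when it is done.

```bash
mkdir -p pics; ls
python3 - <<'E'
from bench import env, eyes, nets
import cv2
print(env.get_obs())
for n in ("side","top","wrist"):
    p,d=eyes.camera(n); cv2.imwrite(f"pics/{n}0.png",p)
    c=eyes.calibration(n); print(n,c)
E
```

```text
pics
{'time': 0.0, 'joint_pos': array([-1.28219993,  0.53714721, -0.00438466,  1.53886676,  0.0026535 ,
        1.06726355, -0.07119878]), 'qvel': array([ 1.04418434e-03,  8.92433282e-04, -2.93141697e-05, -1.67650447e-03,
        6.97450785e-04, -8.63642660e-04,  2.39044988e-03]), 'joint_torque': array([-2.06298228e-04, -5.70999599e+01,  9.90773141e-01, -2.51592386e+01,
       -5.62498765e-02,  1.81461673e-02,  1.77009124e-04]), 'eef_pos': array([225.6617255 , 608.93043056, 237.85435142]), 'eef_rot': array([-5.54295182e-01, -3.09220411e+00,  2.63588951e-03]), 'contact_force': array([-0.57083271, -0.40474826,  0.60330787]), 'wrist_torque': array([-0.0129126 , -0.02094303,  0.00964085]), 'gripper_width': 0.9995734001045555}
side {'camera_matrix': array([[567.22127542,   0.        , 326.57987061],
       [  0.        , 567.22127542, 234.22689294],
       [  0.        ,   0.        ,   1.        ]]), 'k1': 0.014475192050444407, 'cam_to_world': array([[-9.70197553e-01,  2.00230051e-01, -1.36472104e-01,
         7.29851480e+02],
       [ 2.42083644e-01,  7.76306062e-01, -5.82017532e-01,
  
[... 622 characters left out ...]
e-02, -9.98950126e-01,
         1.20511915e+03],
       [ 0.00000000e+00,  0.00000000e+00,  0.00000000e+00,
         1.00000000e+00]])}
wrist {'camera_matrix': array([[420.6622073 ,   0.        , 318.43776562],
       [  0.        , 420.6622073 , 246.0050722 ],
       [  0.        ,   0.        ,   1.        ]]), 'k1': -0.03656020090528011, 'cam_to_world': array([[ 3.48063939e-01,  9.02699825e-01,  2.52951617e-01,
         1.60952691e+02],
       [ 9.37468570e-01, -3.34565281e-01, -9.60143397e-02,
         6.32484900e+02],
       [-2.04329864e-03,  2.70553320e-01, -9.62702823e-01,
         3.83762339e+02],
       [ 0.00000000e+00,  0.00000000e+00,  0.00000000e+00,
         1.00000000e+00]])}
```

View pics.

View pics/top0.png

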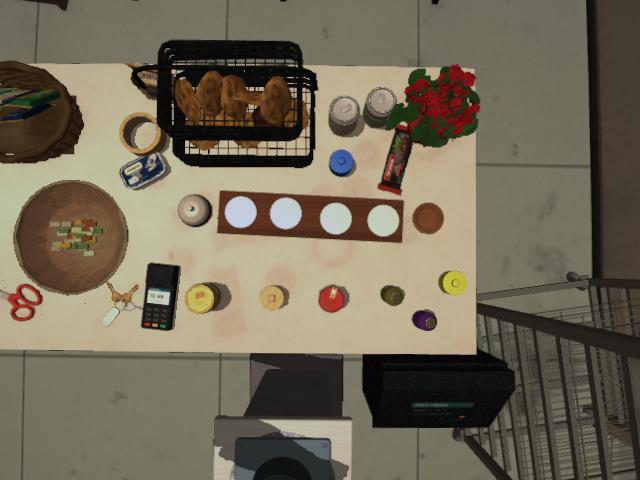

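View pics/side0.png

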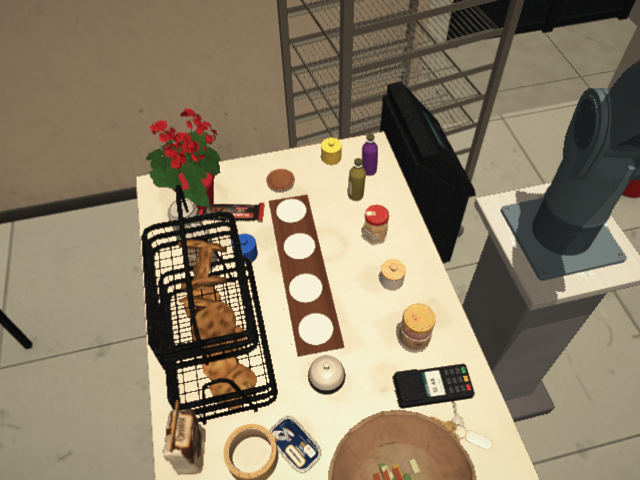

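```bash
cat > h.py <<'E'
from bench import env, eyes, nets
import cv2, numpy as np
def cloud(n, cam=None):
    p,d=eyes.camera(n); c=eyes.calibration(n)
    return p,d,c
def rays(px,c):  # px Nx2 (col,row)
    K=c["camera_matrix"]; D=np.array([c["k1"],0,0,0,0.])
    return cv2.undistortPoints(np.asarray(px,float).reshape(-1,1,2),K,D).reshape(-1,2)
def deproj(px,z,c):
    r=rays(px,c); P=np.c_[r*z[:,None],z]
    T=c["cam_to_world"]; return P@T[:3,:3].T+T[:3,3]
def onplane(px,h,c):
    r=rays(px,c); T=c["cam_to_world"]; v=np.c_[r,np.ones(len(r))]@T[:3,:3].T
    return T[:3,3]+v*((h-T[2,3])/v[:,2])[:,None]
def full(d,c):
    v,u=np.indices(d.shape); 
    P=deproj(np.c_[u.ravel(),v.ravel()],d.ravel().astype(float),c).reshape(480,640,3)
    P[d<=0]=np.nan; return P
def circ(P):
    q=P.mean(0)[:2]; X=P[:,:2]-q
    s=np.linalg.lstsq(np.c_[2*X,np.ones(len(X))],(X**2).sum(1),rcond=None)[0]
    return s[:2]+q, np.sqrt(s[2]+s[0]**2+s[1]**2)
E
python3 - <<'E'
from h import *
for n in ("top","side"):
    p,d,c=cloud(n); P=full(d,c)
    for t in ("juice_centre","jam_centre","honey_centre","crock_centre","bell","spot_a"):
        m=nets.masks_of(n,t); s=nets.spot_point(n,t)
        print(n,t,[(round(float(x["p"]),2),np.round(x["pixel"]).tolist()) for x in m if x["p"]>.3][:6],
          "SP",[(round(float(x["p"]),2),np.round(x["pixel"]).tolist()) for x in s if x["p"]>.3][:6])
        for x in m:
            if x["p"]<.3: continue
            Q=P[x["region"]]; Q=Q[~np.isnan(Q[:,0])]
            if len(Q)<20: continue
            zt=np.percentile(Q[:,2],97); 
            con,_=cv2.findContours(x["region"].astype(np.uint8),cv2.RETR_EXTERNAL,cv2.CHAIN_APPROX_NONE)
            e=cv2.minEnclosingCircle(max(con,key=len))
            T=Q[Q[:,2]>zt-8]
            print("   ",np.round(x["pixel"]).tolist(),"ztop",round(zt,1),"topmid",np.round((T.max(0)+T.min(0))/2,1),"ext",np.round(np.ptp(T,axis=0),1), "all fit",[np.round(v,1) for v in circ(Q[Q[:,2]>15])] if (Q[:,2]>15).sum()>10 else "")
    if n=="top":
        print("bask max z", np.nanmax(P[40:170,170:310,2]), np.nanpercentile(P[150:168,170:310,2],95), np.nanmin(P[40:168,170:310][P[40:168,170:310,2]>30][:,0]))
        # white rounds
        h=cv2.cvtColor(p,cv2.COLOR_BGR2HSV)
        roi=np.zeros((480,640),np.uint8); roi[190:243,217:405]=1
        w=((p.min(2)>150)&(roi>0)).astype(np.uint8)
        N,L,S,C=cv2.connectedComponentsWithStats(w)
        for i in range(1,N):
            if 300<S[i,4]<1200: print("round",C[i].round(1),S[i].tolist(),onplane([C[i]],9,c).round(1))
E
```

```text
top juice_centre [(0.89, [319.0, 427.0]), (0.81, [295.0, 392.0])] SP [(0.75, [292.0, 394.0]), (0.66, [319.0, 425.0])]
    [319.0, 427.0] ztop 126.9 topmid [ 388.5 -313.2  124.2] ext [18.8 21.2  8.2] all fit [array([ 387.7, -308.4]), np.float64(14.0)]
    [295.0, 392.0] ztop 127.1 topmid [ 439.6 -239.7  124.5] ext [18.8 18.9 10.6] all fit [array([ 442.6, -236.4]), np.float64(14.4)]
top jam_centre [(0.84, [299.0, 201.0])] SP [(0.61, [298.0, 203.0])]
    [299.0, 201.0] ztop 103.5 topmid [431.7 174.9 101.3] ext [61.8 63.7 11.4] all fit [array([433. , 172.1]), np.float64(24.6)]
top honey_centre [(0.59, [294.0, 329.0])] SP [(0.65, [298.0, 330.0])]
    [294.0, 329.0] ztop 90.9 topmid [ 434.1 -103.5   88. ] ext [53.6 54.1 10. ] all fit [array([ 434.6, -103.1]), np.float64(20.2)]
top crock_centre [(0.69, [281.0, 453.0]), (0.68, [164.0, 341.0]), (0.62, [298.0, 272.0])] SP [(0.7, [164.0, 343.0]), (0.64, [280.0, 454.0]), (0.56, [296.0, 271.0])]
    [281.0, 453.0] ztop 62.7 topmid [ 472.5 -378.9   61. ] ext [42.2 54.  12.6] all fit [array([ 470.5, -378.2]), np.float64(20.2)]
    [164.0, 341.0] zt
[... 2843 characters left out ...]
374.0, 328.0])]
    [373.0, 329.0] ztop 48.2 topmid [633.7 209.2  52.2] ext [55.8 54.9 23.8] all fit [array([632. , 213.2]), np.float64(24.4)]
side spot_a [(0.95, [244.0, 299.0]), (0.85, [330.0, 316.0]), (0.85, [288.0, 302.0]), (0.68, [211.0, 294.0])] SP [(0.87, [288.0, 303.0]), (0.83, [211.0, 290.0]), (0.68, [328.0, 313.0]), (0.64, [243.0, 296.0])]
    [244.0, 299.0] ztop 13.4 topmid [ 616.6 -117.4   10.5] ext [71.9 75.5 10.1] all fit 
    [330.0, 316.0] ztop 13.3 topmid [627.8 101.2  10.6] ext [73.9 75.5 10.7] all fit 
    [288.0, 302.0] ztop 13.3 topmid [627.1  -2.4  10.1] ext [73.2 75.7  9.6] all fit 
    [211.0, 294.0] ztop 13.5 topmid [ 613.  -228.1   11.4] ext [70.2 71.3 11.7] all fit
```

```bash
python3 - <<'E'
import cv2,numpy as np
p=cv2.imread("pics/side0.png"); a=p[125:360,310:480]
cv2.imwrite("pics/crop1.png",cv2.resize(a,None,fx=2.5,fy=2.5,interpolation=cv2.INTER_CUBIC))
E
python3 -m inch '[[-60,0,0,0],[-60,0,0,0]]' | head -c 600
python3 - <<'E'
from h import *
o=env.get_obs(); print(o["time"],o["eef_pos"])
R=cv2.Rodrigues(o["eef_rot"])[0]; print(R.round(3))
E
```

```text
time: 1.7
eef_pos: [288.6, 585.8, 238.8]
eef_rot: [0.566, 3.086, -0.001]
contact_force: [0.1, 1.1, 0.3]
gripper_width: 0.998
1.7 [288.58725521 585.76601392 238.79908549]
[[-0.935  0.355  0.004]
 [ 0.355  0.935 -0.002]
 [-0.004 -0.    -1.   ]]
```

View pics/crop1.png

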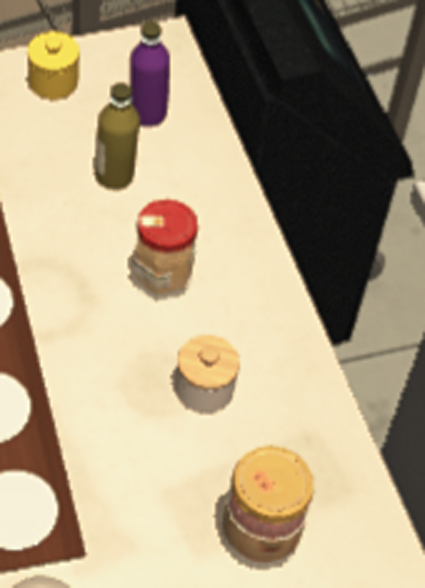

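```bash
cat >> h.py <<'E'
def go(x,y,z=None,jaw=90.):
    o=env.get_obs(); R=cv2.Rodrigues(o["eef_rot"])[0]; p=o["eef_pos"]
    d=np.array([x,y,p[2] if z is None else z])-p
    a=np.degrees(np.arctan2(R[1,1],R[0,1])); t=(jaw-a+90)%180-90
    print("t%.1f"%o["time"],"pos",p.round(1),"jaw%.1f"%a,"tilt%.3f"%np.arccos(-R[2,2]),"w%.3f"%o["gripper_width"],"F",o["contact_force"].round(1))
    print("shift",(R.T@d).round(1),"turn %.3f"%-np.radians(t))
E
python3 -m inch '[[0,0,0,0]]' >/dev/null; python3 -c "
from h import *
go(433.5,26.5,240)"
```

```text
t1.8 pos [281.9 588.7 238.7] jaw69.6 tilt0.001 w0.998 F [-0.1  0.4  0.3]
shift [-337.7 -474.3   -1.5] turn -0.355
```

```bash
python3 -m inch '[[-338,-474,0,-0.355],[-338,-474,0,-0.355],[-338,-474,0,-0.355],[-338,-474,0,-0.355],[-338,-474,0,-0.355],[-338,-474,0,-0.355],[-338,-474,0,-0.355],[-338,-474,0,-0.355]]' | head -2; python3 -c "
from h import *
go(433.5,26.5,240)"
```

```text
time: 2.82
eef_pos: [412.9, 105.6, 239.1]
t2.8 pos [412.9 105.6 239.1] jaw90.2 tilt0.001 w0.999 F [ 1.5  0.2 -0.6]
shift [-20.4 -79.2  -0.9] turn 0.003
```

```bash
python3 -m inch '[[-18,-65,0,0],[-18,-65,0,0],[-18,-65,0,0]]' >/dev/null
python3 - <<'E'
from h import *
go(433.5,26.5,240)
p,d=eyes.camera("wrist"); c=eyes.calibration("wrist"); cv2.imwrite("pics/w1.png",p)
P=full(d,c)
for x in nets.masks_of("wrist","crock_centre")[:3]:
    Q=P[x["region"]];Q=Q[~np.isnan(Q[:,0])]
    lid=Q[(Q[:,2]>46)&(Q[:,2]<56)]; k=Q[Q[:,2]>57]
    print(x["p"],x["pixel"],"lid mid",((lid.max(0)+lid.min(0))/2).round(1),np.ptp(lid,axis=0).round(1),"knob",k.mean(0).round(1),len(k))
go(433.5,26.5,240)
E
```

```text
t3.2 pos [430.7  42.4 238.8] jaw90.1 tilt0.001 w0.998 F [-0.8  0.3 -0.3]
shift [ -2.7 -15.9  -1.2] turn 0.001
0.78 [216.5, 296.4] lid mid [430.9  24.6  50.9] [53.  52.1  9.7] knob [431.2  25.3  61.3] 355Traceback (most recent call last):
  File "<stdin>", line 8, in <module>
    return umr_maximum(a, axis, None, out, keepdims, initial, where)
ValueError: zero-size array to reduction operation maximum which has no identity
```

View pics/w1.png

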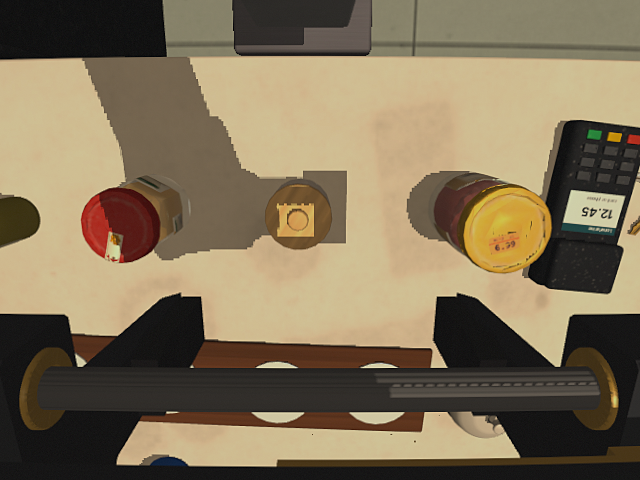

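```bash
python3 -m inch '[[-2,-15,0,0],[-2,-15,60,0],[-2,-15,120,0],[-2,-15,140,0],[-2,-15,140,0]]' >/dev/null; python3 -c "
from h import *
go(432.5,26,9)"
```

```text
t3.9 pos [431.5  27.6  97.5] jaw90.2 tilt0.004 w0.998 F [-0.   0.6  0.3]
shift [-1.3 -1.6 88.5] turn 0.003
```

```bash
python3 -m inch '[[-1,-2,40,0],[-1,-2,80,0],[-1,-2,88,0],[-1,-2,88,0]]' >/dev/null; python3 -c "
from h import *
go(432.5,26,9)"; python3 -m inch '[[0,0,0,0],[0,0,0,0],[0,0,0,0],[0,0,0,0]]' 0.3;python3 -c "
from h import *
go(432.5,26,9)"
```

```text
t4.4 pos [434.6  24.7  11.7] jaw90.1 tilt0.001 w1.002 F [-0.2 -0.2  0.1]
shift [2.1 1.3 2.7] turn 0.001
time: 4.92
eef_pos: [434.3, 24.4, 11.1]
eef_rot: [-0.001, 3.141, 0.001]
contact_force: [-0.8, 0.1, 6.0]
gripper_width: 0.601
t4.9 pos [434.3  24.4  11.1] jaw90.0 tilt0.001 w0.601 F [-0.8  0.1  6. ]
shift [1.8 1.6 2.1] turn 0.001
```

```bash
python3 -m inch '[[0,0,-50,0],[0,0,-100,0],[0,0,-100,0]]' 0 ; python3 -c "
from h import *
go(612.5,-226.5,100)"
```

```text
time: 5.3
eef_pos: [436.0, 24.3, 113.3]
eef_rot: [-0.0, 3.136, 0.002]
contact_force: [0.4, 0.7, -1.7]
gripper_width: 0.596
t5.3 pos [436.   24.3 113.3] jaw90.0 tilt0.006 w0.596 F [ 0.4  0.7 -1.7]
shift [-176.3 -250.8   14.1] turn 0.000
```

```bash
python3 -m inch '[[-35,-50,0,0],[-70,-100,0,0],[-105,-150,0,0],[-140,-200,0,0],[-177,-250,0,0],[-177,-250,0,0],[-177,-250,0,0],[-177,-250,0,0]]' ; python3 -c "
from h import *
go(612.5,-226.5,100)"
```

```text
time: 6.3
eef_pos: [610.0, -223.8, 109.7]
eef_rot: [0.003, -3.14, -0.003]
contact_force: [0.1, -0.3, -1.8]
gripper_width: 0.604
t6.3 pos [ 610.  -223.8  109.7] jaw90.1 tilt0.003 w0.604 F [ 0.1 -0.3 -1.8]
shift [-2.5 -2.7  9.7] turn 0.002
```

Run:
```python
from h import *
go(612.5,-226.5,100)
c=eyes.calibration("wrist");p,d=eyes.camera("wrist");  cv2.imwrite("pics/w2.png",p)
q,_=eyes.camera("side");cv2.imwrite("pics/s2.png",q)
P=full(d,c); np.save("w2.npy",P)
go(612.5,-226.5,100)
```

```text
t6.3 pos [ 610.  -223.8  109.7] jaw90.1 tilt0.003 w0.604 F [ 0.1 -0.3 -1.8]
shift [-2.5 -2.7  9.7] turn 0.002
t6.4 pos [ 610.5 -224.3  110.4] jaw90.1 tilt0.001 w0.596 F [ 0.6 -0.2 -1.4]
shift [-2.  -2.2 10.4] turn 0.002
```

View pics/w2.png

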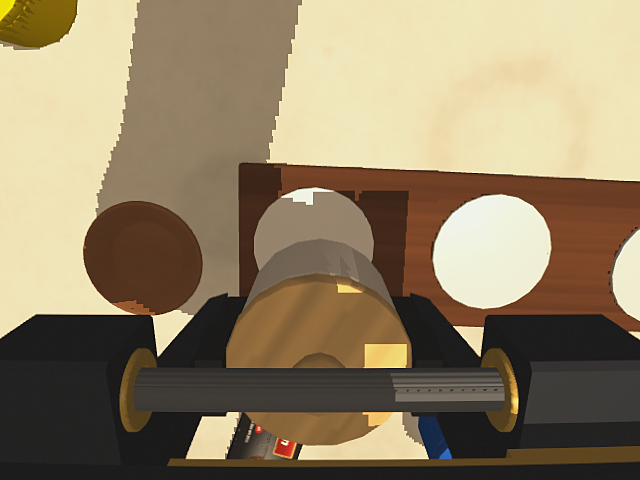

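View pics/s2.png

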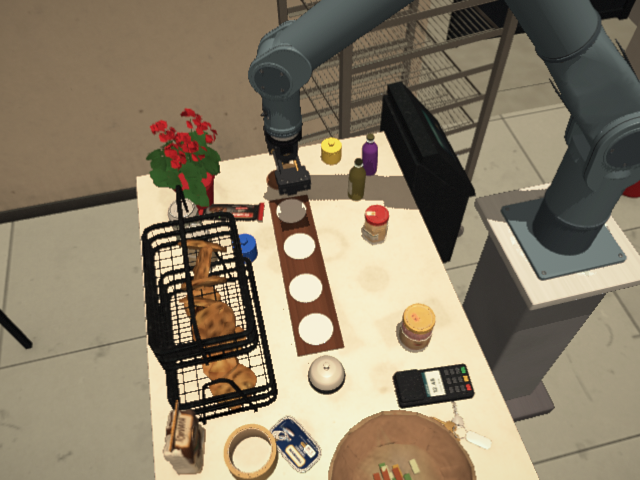

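Run:
```python
from h import *
# camera pose hardly changed since w2
c=eyes.calibration("wrist"); P=np.load("w2.npy")
p=cv2.imread("pics/w2.png")
print("round C", onplane([[491.5,251.5]],9,c).round(1))
E_=onplane([[254,245],[374,245],[314,187],[270,205],[358,205]],9,c); print(E_.round(1)); print(circ(E_))
# lid of held crock
L=P[300:365,230:410].reshape(-1,3); L=L[~np.isnan(L[:,0])]; print(np.percentile(L[:,2],[5,50,95]))
ed=[[227,345],[411,345],[249,300],[320,274],[385,295],[238,395],[406,390],[320,445]]
for z in (145,): 
    z=np.nanmedian(P[300:345,270:330,2]); print("lid z",z); e=onplane(ed,z,c); print(circ(e)); print(e.round(1))
print(env.get_obs()["eef_pos"])
```

```text
round C [[ 614.1 -118.6    9. ]]
[[ 610.1 -264.7    9. ]
 [ 610.  -191.4    9. ]
 [ 574.7 -228.     9. ]
 [ 585.4 -254.2    9. ]
 [ 585.4 -201.8    9. ]]
(array([ 611.23751737, -228.02172003]), np.float64(36.66378017086882))
[132.87690705 149.02306907 150.27480246]
lid z 149.08654803385602
(array([ 606.71847887, -225.04256387]), np.float64(27.276647787357625))
[[ 600.7 -251.4  149.1]
 [ 600.7 -199.1  149.1]
 [ 586.9 -244.5  149.1]
 [ 579.3 -225.   149.1]
 [ 585.4 -207.2  149.1]
 [ 617.2 -249.2  149.1]
 [ 615.5 -199.6  149.1]
 [ 635.1 -224.9  149.1]]
[ 610.49480201 -224.28659103  110.3983856 ]
```

```bash
python3 -m inch '[[-4,-3,0,0],[-4,-3,40,0],[-4,-3,78,0],[-4,-3,78,0],[-4,-3,78,0]]' ; python3 -c "
from h import *
go(615,-227,20.5)"
```

```text
time: 7.02
eef_pos: [616.0, -229.3, 34.2]
eef_rot: [-0.0, 3.14, -0.001]
contact_force: [0.0, 0.6, -1.1]
gripper_width: 0.601
t7.0 pos [ 616.  -229.3   34.2] jaw90.0 tilt0.002 w0.601 F [ 0.   0.6 -1.1]
shift [ 1.1  2.3 13.7] turn 0.000
```

```bash
python3 -m inch '[[1,2,10,0],[1,2,13,0],[1,2,13,0],[1,2,13,0]]' ; python3 -c "
from h import *
go(615,-227,20.5)"
```

```text
time: 7.52
eef_pos: [614.2, -226.7, 20.2]
eef_rot: [-0.001, 3.141, 0.0]
contact_force: [-2.0, 1.1, 2.7]
gripper_width: 0.603
t7.5 pos [ 614.2 -226.7   20.2] jaw90.0 tilt0.001 w0.603 F [-2.   1.1  2.7]
shift [-0.8 -0.3 -0.3] turn 0.000
```

```bash
python3 -m inch '[[0,0,0,0],[0,0,0,0],[0,0,0,0],[0,0,-60,0],[0,0,-120,0],[0,0,-150,0],[0,0,-150,0]]' 0.85
python3 - <<'E'
from h import *
go(434,-104.5,170)
q,d=eyes.camera("side");cv2.imwrite("pics/s3.png",q[130:300,230:430])
for n in ("side",):
    c=eyes.calibration(n);P=full(d,c)
    for x in nets.masks_of(n,"crock_centre"):
        Q=P[x["region"]];Q=Q[~np.isnan(Q[:,0])]
        print(x["p"],x["pixel"],((Q.max(0)+Q.min(0))/2).round(1),np.percentile(Q[:,2],98))
E
```

```text
time: 8.4
eef_pos: [615.7, -227.7, 172.7]
eef_rot: [0.0, 3.136, -0.003]
contact_force: [0.6, -0.4, -0.1]
gripper_width: 0.85
t8.4 pos [ 615.7 -227.7  172.7] jaw90.0 tilt0.006 w0.850 F [ 0.6 -0.4 -0.1]
shift [181.7 123.2   1.5] turn -0.000
0.89 [246.6, 251.7] [ 731.1 -126.4   36.2] 63.46131710619846
0.84 [201.8, 289.9] [ 608.8 -249.8   36.9] 71.21917983831193
0.56 [149.7, 333.5] [ 463.9 -400.3   33.3] 62.81836197141133
```

View pics/s3.png

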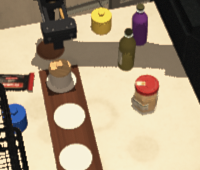

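```bash
python3 -m inch '[[45,30,0,0],[91,61,0,0],[136,92,0,0],[182,123,0,0],[182,123,0,0],[182,123,0,0],[182,123,0,0]]' 1.0
python3 - <<'E'
from h import *
go(434,-104.5,150)
c=eyes.calibration("wrist");p,d=eyes.camera("wrist"); cv2.imwrite("pics/w3.png",p)
P=full(d,c)
for x in nets.masks_of("wrist","honey_centre")[:1]:
    Q=P[x["region"]];Q=Q[~np.isnan(Q[:,0])]
    z=np.percentile(Q[:,2],90); T=Q[Q[:,2]>z-5]
    print(x["p"],x["pixel"],z,((T.max(0)+T.min(0))/2).round(1),np.ptp(T,axis=0))
q,d=eyes.camera("top"); c=eyes.calibration("top"); P=full(d,c); cv2.imwrite("pics/t3.png",q)
for x in nets.masks_of("top","crock_centre"):
        Q=P[x["region"]];Q=Q[~np.isnan(Q[:,0])]; T=Q[Q[:,2]>45]; k=T[T[:,2]>T[:,2].max()-6]
        print(x["p"],x["pixel"],((T.max(0)+T.min(0))/2).round(1),k.mean(0))
go(434,-104.5,150)
E
```

```text
time: 9.38
eef_pos: [432.9, -104.6, 169.5]
eef_rot: [0.001, 3.141, -0.001]
contact_force: [-0.4, 0.5, 0.2]
gripper_width: 1.0
t9.4 pos [ 432.9 -104.6  169.5] jaw90.0 tilt0.001 w1.000 F [-0.4  0.5  0.2]
shift [-1.1  0.1 19.5] turn -0.000
0.72 [240.3, 315.8] 86.67455691422082 [ 431.1 -107.6   84.9] [54.69910764 54.85205669  6.47410721]
0.96 [214.7, 383.6] [ 612.4 -223.5   61. ] [ 612.64492072 -223.59197573   72.0545762 ]
0.84 [282.2, 454.0] [ 469.  -377.9   55.6] [ 470.4975466  -379.72439294   62.88563203]
0.57 [164.9, 339.9] [ 741.3 -122.6   56.6] [ 740.44720829 -123.44329916   63.28262024]
t9.6 pos [ 432.4 -104.4  169.6] jaw90.0 tilt0.000 w1.002 F [1.3 0.2 0.9]
shift [-1.6 -0.1 19.6] turn -0.000
```

View pics/w3.png

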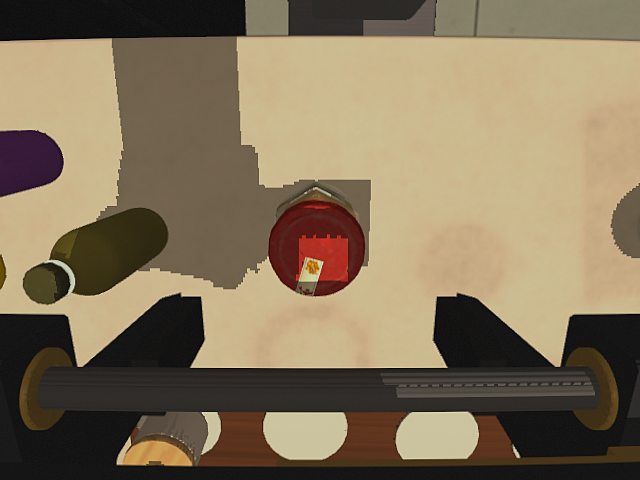

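View pics/t3.png

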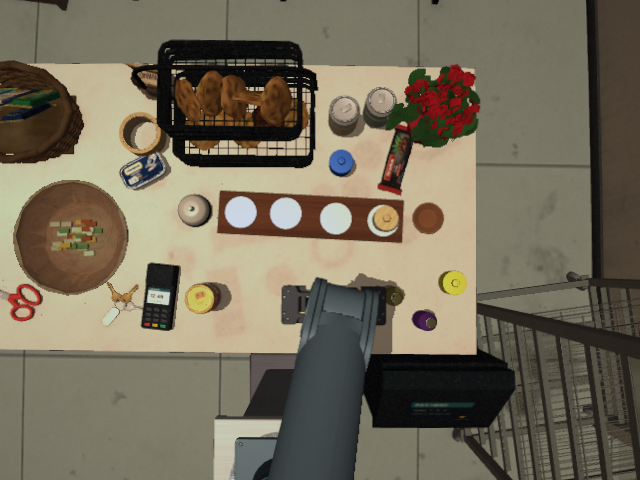

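```bash
python3 -m inch '[[0,-1,60,0],[0,-1,100,0],[0,-1,136,0],[0,-1,136,0],[0,-1,136,0],[0,-1,136,0]]' ; python3 -c "
from h import *
go(432.5,-105.5,30)"
```

```text
time: 10.32
eef_pos: [433.1, -105.2, 35.1]
eef_rot: [-0.0, 3.139, -0.001]
contact_force: [-0.7, 0.1, 0.1]
gripper_width: 0.999
t10.3 pos [ 433.1 -105.2   35.1] jaw90.0 tilt0.003 w0.999 F [-0.7  0.1  0.1]
shift [ 0.7 -0.3  5.1] turn 0.000
```

```bash
python3 -m inch '[[0,0,2,0],[0,0,2,0],[0,0,2,0],[0,0,2,0],[0,0,2,0]]' 0 ; python3 -c "
from h import *
go(432.5,-105.5,30)"
```

```text
time: 10.95
eef_pos: [432.0, -105.1, 31.8]
eef_rot: [-0.0, 3.141, -0.0]
contact_force: [-0.3, -0.8, -0.4]
gripper_width: 0.618
t10.9 pos [ 432.  -105.1   31.8] jaw90.0 tilt0.000 w0.618 F [-0.3 -0.8 -0.4]
shift [-0.5 -0.4  1.8] turn 0.000
```

```bash
python3 -m inch '[[0,0,-40,0],[0,0,-80,0],[0,0,-80,0],[-60,-4,-80,0],[-120,-8,-80,0],[-180,-12,-80,0],[-180,-12,-80,0],[-180,-12,-80,0]]' ; python3 -m inch '[[0,0,0,0]]'>/dev/null
python3 - <<'E'
from h import *
go(615.2,-117,100)
c=eyes.calibration("wrist");p,d=eyes.camera("wrist"); cv2.imwrite("pics/w4.png",p)
go(615.2,-117,100)
E
```

```text
time: 11.95
eef_pos: [609.9, -116.7, 109.5]
eef_rot: [0.0, -3.137, -0.001]
contact_force: [-1.2, 0.5, -2.6]
gripper_width: 0.619
t12.1 pos [ 609.9 -116.9  110.7] jaw90.0 tilt0.003 w0.616 F [ 0.   0.  -2.8]
shift [-5.3 -0.1 10.7] turn -0.000
t12.1 pos [ 610.3 -116.9  111.2] jaw90.0 tilt0.002 w0.617 F [-0.3 -0.1 -2.8]
shift [-4.9 -0.1 11.1] turn -0.000
```

View pics/w4.png

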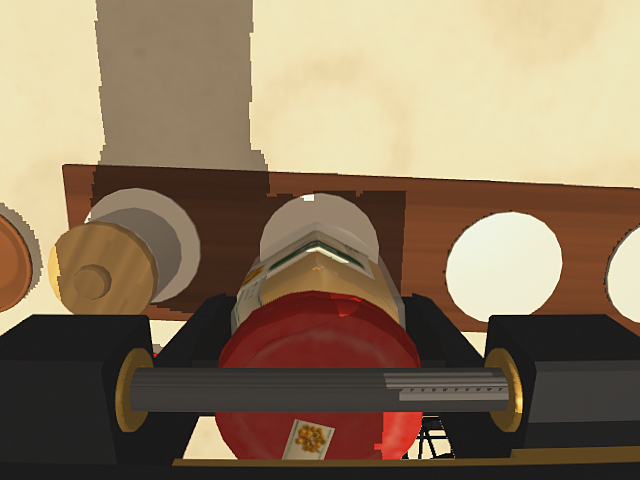

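Run:
```python
from h import *
c=eyes.calibration("wrist")
print(circ(onplane([[260,247],[378.5,247],[320,194],[276,212],[363,212]],9,c)))
for z in (160,165): print(circ(onplane([[215,380],[420,380],[319,291],[240,318],[398,320],[230,425],[408,425]],z,c)))
print("B",onplane([[504,267]],9,c).round(1))
print(env.get_obs()["eef_pos"])
```

```text
(array([ 615.15055079, -117.46140383]), np.float64(36.53418409265871))
(array([ 606.96738773, -118.08299608]), np.float64(27.371748900647255))
(array([ 603.59299404, -118.07583874]), np.float64(25.96097110750467))
B [[624.4  -2.    9. ]]
[ 610.34906627 -116.8885716   111.15644914]
```

```bash
python3 -m inch '[[-7,1,0,0],[-7,1,40,0],[-7,1,60,0],[-7,1,60,0],[-7,1,60,0],[-7,1,60,0]]' ; python3 -c "
from h import *
go(616.8,-116.3,41)"
```

```text
time: 12.88
eef_pos: [619.9, -116.1, 53.0]
eef_rot: [-0.0, 3.139, -0.001]
contact_force: [-0.4, 0.2, -3.3]
gripper_width: 0.619
t12.9 pos [ 619.9 -116.1   53. ] jaw90.0 tilt0.002 w0.619 F [-0.4  0.2 -3.3]
shift [ 3.2 -0.2 12. ] turn 0.000
```

```bash
python3 -m inch '[[2,0,8,0],[2,0,11,0],[2,0,11,0],[2,0,11,0]]' ; python3 -c "
from h import *
go(616.8,-116.3,41)"
```

```text
time: 13.38
eef_pos: [616.5, -115.9, 40.7]
eef_rot: [0.0, -3.141, -0.0]
contact_force: [-1.7, 0.6, 0.9]
gripper_width: 0.617
t13.4 pos [ 616.5 -115.9   40.7] jaw90.0 tilt0.001 w0.617 F [-1.7  0.6  0.9]
shift [-0.3 -0.4 -0.3] turn 0.000
```

```bash
python3 -m inch '[[0,0,0,0],[0,0,0,0],[0,0,0,0],[0,0,-60,0],[0,0,-120,0],[0,0,-135,0],[0,0,-135,0]]' 0.85
python3 - <<'E'
from h import *
go(433,175,175)
E
```

```text
time: 14.25
eef_pos: [617.5, -115.8, 176.5]
eef_rot: [-0.001, 3.14, -0.0]
contact_force: [-0.9, -0.4, -0.9]
gripper_width: 0.847
t14.2 pos [ 617.5 -115.8  176.5] jaw90.0 tilt0.002 w0.847 F [-0.9 -0.4 -0.9]
shift [184.4 290.9   1.1] turn 0.000
```

```bash
python3 -m inch '[[33,52,0,0],[66,104,0,0],[99,156,0,0],[132,208,0,0],[165,260,0,0],[184,291,0,0],[184,291,0,0],[184,291,0,0]]' 1 ;  python3 -m inch '[[0,0,0,0]]'>/dev/null
python3 - <<'E'
from h import *
go(433,175,175)
c=eyes.calibration("wrist");p,d=eyes.camera("wrist"); cv2.imwrite("pics/w5.png",p)
P=full(d,c)
for x in nets.masks_of("wrist","jam_centre")[:1]:
    Q=P[x["region"]];Q=Q[~np.isnan(Q[:,0])]
    z=np.percentile(Q[:,2],90); T=Q[Q[:,2]>z-5]
    print(x["p"],x["pixel"],z,((T.max(0)+T.min(0))/2).round(1),np.ptp(T,axis=0))
q,d=eyes.camera("top"); c=eyes.calibration("top"); P=full(d,c); cv2.imwrite("pics/t4.png",q)
for x in nets.masks_of("top","honey_centre"):
        Q=P[x["region"]];Q=Q[~np.isnan(Q[:,0])]; T=Q[Q[:,2]>np.percentile(Q[:,2],90)-8]
        print(x["p"],x["pixel"],((T.max(0)+T.min(0))/2).round(1),T[:,2].max())
go(433,175,45)
E
```

```text
time: 15.25
eef_pos: [432.6, 173.9, 174.6]
eef_rot: [-0.001, -3.14, 0.003]
contact_force: [0.6, -0.1, -0.2]
gripper_width: 0.998
t15.4 pos [433.3 173.6 175.2] jaw89.9 tilt0.001 w0.999 F [0.3 0.6 0.3]
shift [0.3 1.4 0.2] turn -0.002
0.94 [241.1, 320.1] 99.42554720084411 [430.8 174.   97.8] [63.02246903 63.0989236   6.81865544]
0.76 [212.5, 336.0] [ 616.7 -110.    95.9] 101.35598105806275
t15.6 pos [433.2 174.3 175.6] jaw89.9 tilt0.000 w0.997 F [ 0.3 -0.4  0. ]
shift [  0.2   0.7 130.6] turn -0.001
```

View pics/w5.png

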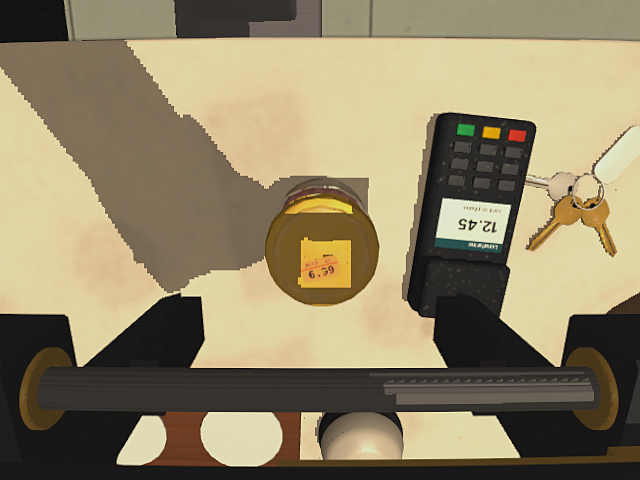

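View pics/t4.png

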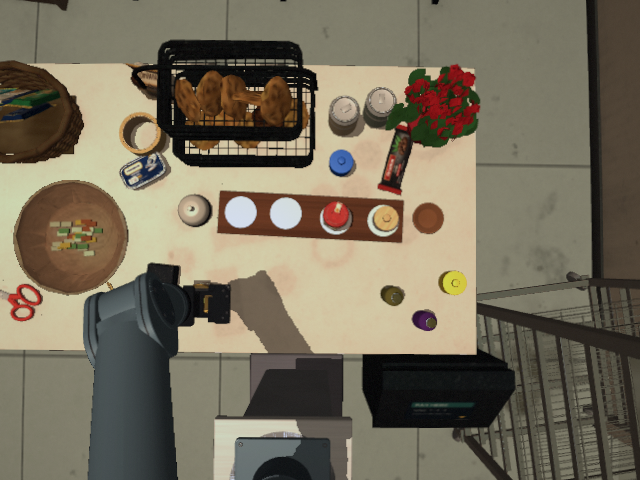

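Run:
```python
from h import *
c=eyes.calibration("top"); 
def lid(f,box,z):
    p=cv2.imread(f); h=cv2.cvtColor(p,cv2.COLOR_BGR2HSV)
    m=(((h[...,0]<8)|(h[...,0]>172))&(h[...,1]>130)&(h[...,2]>90)).astype(np.uint8)
    r=np.zeros_like(m); r[box[0]:box[1],box[2]:box[3]]=1; m&=r
    m=cv2.morphologyEx(m,cv2.MORPH_CLOSE,np.ones((7,7)))
    con=max(cv2.findContours(m,0,1)[0],key=cv2.contourArea)
    (x,y),rad=cv2.minEnclosingCircle(con); ((ex,ey),ax,_)=cv2.fitEllipse(con); print(x,y,rad,"ell",ex,ey,ax,onplane([[ex,ey]],z,c).round(1), onplane([[x,y]],z,c).round(1))
lid("pics/top0.png",(275,320,310,350),82)
lid("pics/t4.png",(195,240,315,355),91)
```

```text
331.14605712890625 299.0674133300781 12.879107475280762 ell 331.0487976074219 299.21905517578125 (24.275545120239258, 24.87518882751465) [[ 432.3 -104.7   82. ]] [[ 432.6 -104.9   82. ]]
335.55084228515625 213.8728790283203 13.353738784790039 ell 335.5724182128906 213.876953125 (25.010770797729492, 25.659624099731445) [[ 616.4 -112.3   91. ]] [[ 616.5 -112.3   91. ]]
```

Run:
```python
from h import *
p,d,c=cloud("wrist"); P=full(d,c).reshape(-1,3)
m=(abs(P[:,0]-433)<25)&(P[:,1]>213)&(P[:,1]<300)&(P[:,2]>8); Q=P[m]; print(Q.min(0),Q.max(0),np.percentile(Q[:,2],[50,95]))
go(432.3,174.7,44)
```

```text
[408.00022222 213.00668984   8.04818058] [457.97387245 299.99954217 276.3848762 ] [220.6777143  266.09142645]
t15.6 pos [433.1 174.6 175.7] jaw90.0 tilt0.000 w1.002 F [-0.6 -0.4 -0.1]
shift [8.000e-01 1.000e-01 1.317e+02] turn -0.001
```

Run:
```python
from h import *
p,d,c=cloud("wrist"); P=full(d,c)
Q=P[130:290,400:520].reshape(-1,3); Q=Q[(Q[:,2]>8)&(Q[:,2]<120)]; Q=Q[abs(Q[:,0]-433)<25]; print(Q.min(0),np.percentile(Q,[2,50,98],axis=0).round(1))
```

```text
[408.03209595 246.95164254   8.10646899] [[409.  249.2  13.6]
 [433.2 279.6  23.8]
 [457.3 314.5  34.3]]
```

Reader starts at y≈247 and is under 36 mm high; the fingers (to y≈236, tips at z 44) clear it.

```bash
python3 -m inch '[[1,0,60,0],[1,0,100,0],[1,0,129,0],[1,0,129,0],[1,0,129,0],[1,0,129,0]]' ; python3 -m inch '[[0,0,0,0]]'>/dev/null; python3 -c "
from h import *
go(432.3,174.7,44)"
```

```text
time: 16.42
eef_pos: [432.9, 175.5, 48.0]
eef_rot: [-0.0, 3.139, 0.002]
contact_force: [0.6, -0.4, 0.7]
gripper_width: 1.004
t16.6 pos [432.5 175.4  47.7] jaw90.0 tilt0.002 w1.001 F [ 0.  -1.1 -1. ]
shift [ 0.2 -0.7  3.7] turn 0.000
```

```bash
python3 -m inch '[[0,0,0,0],[0,0,0,0],[0,0,0,0],[0,0,0,0]]' 0;python3 -m inch '[[0,0,-40,0],[0,0,-80,0],[0,0,-80,0],[-47,-43,-80,0],[-93,-86,-80,0],[-140,-130,-80,0],[-187,-174,-80,0],[-192,-175,-80,0]]' ; python3 -c "
from h import *
go(628,0,120)"
```

```text
time: 17.05
eef_pos: [431.9, 175.2, 46.8]
eef_rot: [-0.0, 3.142, 0.0]
contact_force: [-0.5, 0.2, 2.1]
gripper_width: 0.733
time: 18.05
eef_pos: [625.1, -5.8, 124.4]
eef_rot: [-0.01, -3.141, 0.006]
contact_force: [-0.3, 0.7, -4.3]
gripper_width: 0.734
t18.1 pos [625.1  -5.8 124.4] jaw89.6 tilt0.004 w0.734 F [-0.3  0.7 -4.3]
shift [-2.9  5.8  4.4] turn -0.006
```

```bash
python3 -m inch '[[0,3,0,-0.004],[0,3,30,-0.004],[0,3,54,-0.004],[0,3,54,-0.004],[0,3,54,-0.004]]' ; python3 -m inch '[[0,0,0,0]]'>/dev/null; python3 -c "
from h import *
go(626.5,-2.2,56)"
```

```text
time: 18.68
eef_pos: [623.6, 4.4, 73.1]
eef_rot: [-0.009, 3.142, 0.001]
contact_force: [1.0, -1.2, -4.2]
gripper_width: 0.732
t18.8 pos [624.5   3.6  73.8] jaw90.3 tilt0.002 w0.735 F [-0.3  0.5 -5.4]
shift [-1.9 -5.8 17.8] turn 0.005
```

```bash
python3 -m inch '[[-2,-6,10,0],[-2,-6,16,0],[-2,-6,16,0],[-2,-6,16,0],[-2,-6,16,0],[-2,-6,16,0]]' ; python3 -c "
from h import *
go(626.5,-2.2,56)"
```

```text
time: 19.55
eef_pos: [625.9, -2.7, 56.8]
eef_rot: [-0.007, 3.142, 0.0]
contact_force: [-0.2, -0.5, -4.4]
gripper_width: 0.732
t19.6 pos [625.9  -2.7  56.8] jaw90.3 tilt0.000 w0.732 F [-0.2 -0.5 -4.4]
shift [-0.6  0.5  0.8] turn 0.004
```

```bash
python3 -m inch '[[-1,0,1.2,0],[-1,0,1.2,0],[-1,0,1.2,0]]'; python3 -m inch '[[0,0,0,0],[0,0,0,0],[0,0,0,0],[0,0,-60,0],[0,0,-120,0],[0,0,-135,0],[0,0,-135,0]]' 0.95
python3 - <<'E'
from h import *
go(440.5,-241,190)
E
```

```text
time: 19.92
eef_pos: [626.8, -2.8, 55.9]
eef_rot: [0.007, -3.141, -0.0]
contact_force: [-4.1, 0.6, 3.9]
gripper_width: 0.733
time: 20.8
eef_pos: [627.4, -2.8, 191.2]
eef_rot: [-0.007, 3.14, 0.0]
contact_force: [-0.2, -0.1, -0.4]
gripper_width: 0.949
t20.8 pos [627.4  -2.8 191.2] jaw90.2 tilt0.002 w0.949 F [-0.2 -0.1 -0.4]
shift [ 188.  -237.4    0.8] turn 0.004
```

```bash
python3 -m inch '[[36,-46,0,0],[73,-92,0,0],[110,-138,0,0],[146,-184,0,0],[188,-237,0,0],[188,-237,0,0],[188,-237,0,0],[188,-237,0,0]]' 0.8 ;  python3 -m inch '[[0,0,0,0],[0,0,0,0]]'>/dev/null
python3 - <<'E'
from h import *
go(440.5,-241,190)
c=eyes.calibration("wrist");p,d=eyes.camera("wrist"); cv2.imwrite("pics/w6.png",p)
P=full(d,c)
for x in nets.masks_of("wrist","juice_centre")[:2]:
    Q=P[x["region"]];Q=Q[~np.isnan(Q[:,0])]
    z=np.percentile(Q[:,2],97); T=Q[Q[:,2]>z-6]
    print(x["p"],x["pixel"],z,((T.max(0)+T.min(0))/2).round(1),np.ptp(T,axis=0))
q,d=eyes.camera("top"); c=eyes.calibration("top"); P=full(d,c); cv2.imwrite("pics/t5.png",q)
for t in ("jam_centre","honey_centre","crock_centre"):
  for x in nets.masks_of("top",t):
        Q=P[x["region"]];Q=Q[~np.isnan(Q[:,0])]; z=np.percentile(Q[:,2],90);T=Q[Q[:,2]>z-8]
        print(t,x["p"],x["pixel"],((T.max(0)+T.min(0))/2).round(1),z)
E
```

```text
time: 21.8
eef_pos: [440.8, -238.9, 189.8]
eef_rot: [0.011, -3.141, -0.002]
contact_force: [-0.2, 0.1, -0.2]
gripper_width: 0.798
t22.1 pos [ 440.4 -239.9  190.4] jaw90.3 tilt0.000 w0.799 F [-0.4  0.2  0.4]
shift [-0.1 -1.1  0.4] turn 0.006
0.81 [150.4, 197.5] 124.906033391883 [ 387.  -315.4  122.5] [19.92781203 19.78861452  7.18636225]
0.63 [235.4, 317.5] 124.87442012521765 [ 437.6 -242.9  122.5] [19.14496773 19.28717721  7.18076785]
jam_centre 0.89 [209.6, 285.2] [627.   -3.  109.7] 111.46187924987723
honey_centre 0.8 [211.2, 331.8] [ 617.  -111.    96.6] 98.65621413984945
crock_centre 0.75 [161.9, 339.5] [ 741.  -124.8   58.3] 56.55217417152808
crock_centre 0.73 [217.5, 384.0] [ 613.1 -223.5   65.9] 65.53194205409463
crock_centre 0.63 [275.4, 457.2] [ 481.6 -381.3   58.4] 56.65305023646197
```

View pics/w6.png

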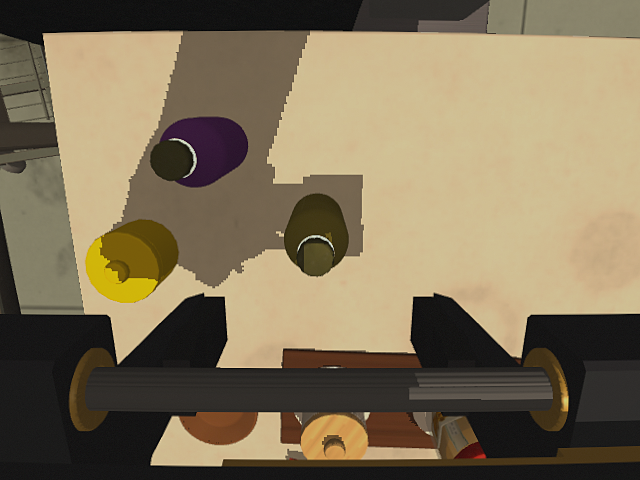

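View pics/t5.png

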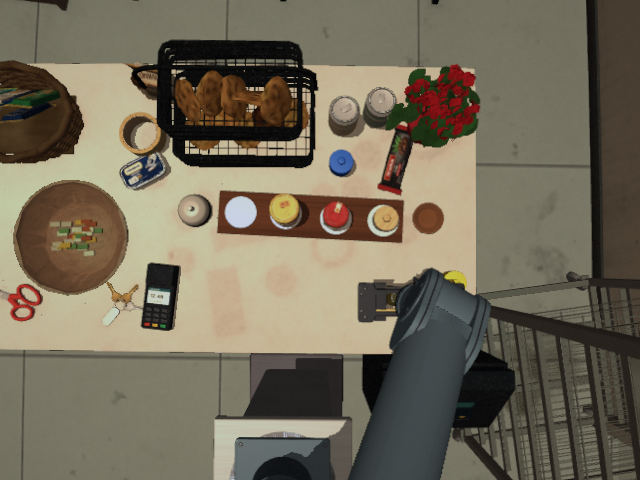

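```bash
python3 -m inch '[[1,-1,40,0.005],[1,-1,80,0.005],[1,-1,122,0.005],[1,-1,122,0.005],[1,-1,122,0.005],[1,-1,122,0.005]]' ; python3 -m inch '[[0,0,0,0]]'>/dev/null; python3 -c "
from h import *
go(440,-241,64)"
```

```text
time: 23.1
eef_pos: [440.2, -242.3, 70.2]
eef_rot: [0.001, 3.139, -0.002]
contact_force: [1.3, -0.4, 0.1]
gripper_width: 0.799
t23.2 pos [ 439.8 -242.    69.8] jaw90.0 tilt0.002 w0.799 F [ 0.7 -0.2 -0.1]
shift [-0.2  1.   5.8] turn -0.001
```

```bash
python3 -m inch '[[0,0,5,0],[0,0,5,0],[0,0,5,0]]'; python3 -m inch '[[0,0,0,0],[0,0,0,0],[0,0,0,0],[0,0,0,0],[0,0,0,0]]' 0; python3 -c "
from h import *
go(440,-241,64)"
```

```text
time: 23.6
eef_pos: [438.9, -241.6, 63.5]
eef_rot: [-0.001, -3.141, -0.0]
contact_force: [-0.0, 0.9, 0.2]
gripper_width: 0.796
time: 24.22
eef_pos: [439.0, -241.6, 63.5]
eef_rot: [0.001, 3.142, 0.0]
contact_force: [0.6, 0.8, -0.0]
gripper_width: 0.45
t24.2 pos [ 439.  -241.6   63.5] jaw90.0 tilt0.000 w0.450 F [ 0.6  0.8 -0. ]
shift [-1.   0.6 -0.5] turn -0.001
```

```bash
python3 -m inch '[[0,0,-50,0],[0,0,-100,0],[0,0,-130,0],[0,0,-130,0],[-20,50,-130,0],[-45,100,-130,0],[-75,150,-130,0],[-105,200,-130,0]]';  python3 -c "
from h import *
go(627,102,190)"
```

```text
time: 25.22
eef_pos: [543.7, -40.1, 191.6]
eef_rot: [-0.002, -3.139, 0.0]
contact_force: [1.0, -0.1, -1.6]
gripper_width: 0.454
t25.2 pos [543.7 -40.1 191.6] jaw89.9 tilt0.003 w0.454 F [ 1.  -0.1 -1.6]
shift [-83.2 142.1   1.4] turn -0.001
```

```bash
python3 -m inch '[[-30,50,0,0],[-60,100,0,0],[-83,141,0,0],[-83,141,0,0],[-83,141,0,0],[-83,141,0,0]]' >/dev/null; python3 -m inch '[[0,0,0,0]]'>/dev/null
python3 - <<'E'
from h import *
go(627,102,80)
c=eyes.calibration("wrist");p,d=eyes.camera("wrist"); cv2.imwrite("pics/w7.png",p)
E
```

```text
t26.1 pos [626.9  97.8 193.4] jaw89.8 tilt0.001 w0.446 F [ 0.1  0.  -2. ]
shift [-1.000e-01  4.200e+00  1.134e+02] turn -0.003
```

View pics/w7.png

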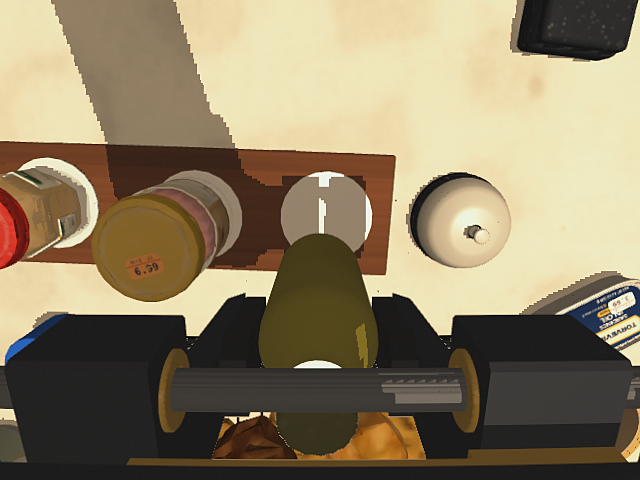

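```bash
python3 - <<'E'
from h import *
c=eyes.calibration("wrist")
print(circ(onplane([[281,215],[372.5,215],[326,171],[293,185],[360,185]],9,c)))
print(onplane([[319,234]],64+65+9,c).round(1)); go(627,102,80)
E
python3 -m inch '[[0,4,0,-0.003],[0,4,40,-0.003],[0,4,80,-0.003],[0,4,105,-0.003],[0,4,105,-0.003],[0,4,105,-0.003]]' >/dev/null; python3 -m inch '[[0,0,0,0]]'>/dev/null
python3 - <<'E'
from h import *
go(627,102,73)
E
```

```text
(array([626.58226846, 103.50513158]), np.float64(36.64218837764347))
[[608.3  97.4 138. ]]
t26.1 pos [627.   98.1 193.6] jaw89.9 tilt0.000 w0.449 F [ 0.6 -0.1 -1.5]
shift [  0.    3.9 113.6] turn -0.002
t27.0 pos [628.3 103.4  90.1] jaw90.1 tilt0.003 w0.455 F [-0.4 -0.6 -1.5]
shift [ 1.4 -1.4 17.1] turn 0.002
```

```bash
python3 -m inch '[[1,-1,8,0],[1,-1,16,0],[1,-1,16,0],[1,-1,16,0],[1,-1,16,0]]' >/dev/null
python3 - <<'E'
from h import *
go(627,102.7,72.5)
E
```

```text
t27.6 pos [626.3 102.2  72.4] jaw90.1 tilt0.000 w0.450 F [ 0.9  0.1 -1.1]
shift [-0.7  0.5 -0.1] turn 0.002
```

```bash
python3 -m inch '[[-1,0.5,0.7,0],[-1,0.5,0.7,0]]'; python3 -m inch '[[0,0,0,0],[0,0,0,0],[0,0,0,0],[0,0,0,0],[0,0,-40,0],[0,0,-100,0],[0,0,-150,0],[0,0,-150,0]]' 0.68 ; python3 -m inch '[[60,0,0,0],[120,0,0,0],[180,40,0,0],[220,100,0,0],[220,140,0,0],[220,180,0,0],[220,220,0,0],[220,220,0,0]]'
python3 - <<'E'
from h import *
for n in("top","side"):
  q,d=eyes.camera(n); c=eyes.calibration(n); P=full(d,c); cv2.imwrite(f"pics/{n}6.png",q)
  for t in ("juice_centre","jam_centre","honey_centre","crock_centre"):
   for x in nets.masks_of(n,t):
        Q=P[x["region"]];Q=Q[~np.isnan(Q[:,0])]; z=np.percentile(Q[:,2],95);T=Q[Q[:,2]>z-6]
        lo,hi=np.percentile(T,[1,99],axis=0)
        print(n,t,x["p"],x["pixel"],((lo+hi)/2).round(1),T.mean(0).round(1))
E
```

```text
time: 27.9
eef_pos: [627.1, 102.2, 72.4]
eef_rot: [0.003, -3.141, 0.001]
contact_force: [-1.2, -0.5, 6.5]
gripper_width: 0.448
time: 28.9
eef_pos: [630.0, 103.0, 226.5]
eef_rot: [-0.003, 3.133, 0.003]
contact_force: [0.4, 0.1, 0.5]
gripper_width: 0.683
time: 29.9
eef_pos: [405.3, 325.1, 220.8]
eef_rot: [0.011, -3.14, -0.001]
contact_force: [-0.4, 0.1, -0.4]
gripper_width: 0.684
top juice_centre 0.78 [207.6, 239.5] [626.8 102.1 134.7] [626.5 102.  134.6]
top juice_centre 0.78 [320.2, 425.5] [ 388.3 -313.4  124.9] [ 388.4 -312.8  124.6]
top jam_centre 0.68 [208.4, 282.3] [627.   -2.2 110. ] [626.8  -2.4 109.1]
top honey_centre 0.9 [212.5, 332.9] [ 615.8 -110.9   97.1] [ 616.6 -111.1   96.4]
top crock_centre 0.88 [217.4, 384.7] [ 611.  -215.4   70.7] [ 612.7 -222.6   70.4]
top crock_centre 0.83 [165.0, 340.8] [ 741.8 -124.1   61.3] [ 741.  -124.4   60.6]
top crock_centre 0.8 [282.8, 453.6] [ 470.7 -379.6   61.1] [ 471.2 -377.6   60.5]
side juice_centre 0.82 [317.3, 313.3] [627.  100.8 132.1] [627.2 101.5 133. ]
side juice_centre 0.81 [156.0, 371.2] [ 388.7 -315.5  122.8] [ 389.4 -313.9  122.5]
side jam_centre 0.59 [271.1, 303.8] [627.9  -2.9 108.4] [627.7  -2.5 108.2]
side jam_centre 0.55 [216.1, 280.7] [ 612.1 -224.8   12.7] [ 613.2 -221.9    9.9]
side honey_centre 0.84 [235.3, 298.0] [ 617.6 -114.2   96.4] [ 617.4 -113.3   95.5]
side crock_centre 0.86 [153.4, 330.1] [ 472.5 -378.9   59.2] [ 473.1 -379.3   57.6]
side crock_centre 0.86 [247.6, 251.4] [741.  -65.3 136.2] [ 740.9 -114.2   71.3]
side crock_centre 0.8 [205.1, 289.9] [ 611.7 -195.    79.6] [ 613.  -220.2   68.4]
```

Run:
```python
import cv2
a=cv2.imread("pics/top6.png")[180:260,170:430]; b=cv2.imread("pics/side6.png")[120:420,230:450]
cv2.imwrite("pics/fa.png",cv2.resize(a,None,fx=3,fy=3,interpolation=cv2.INTER_CUBIC)); cv2.imwrite("pics/fb.png",cv2.resize(b,None,fx=2,fy=2,interpolation=cv2.INTER_CUBIC))
```

```text
(no output)
```

View pics/fa.png

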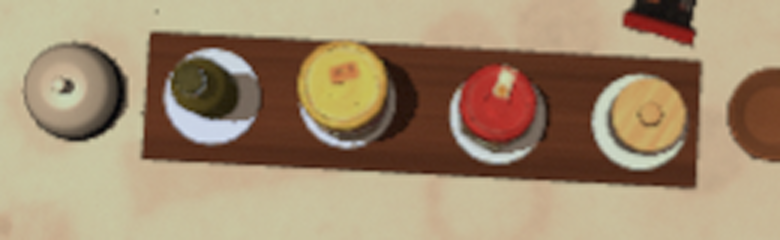

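View pics/fb.png

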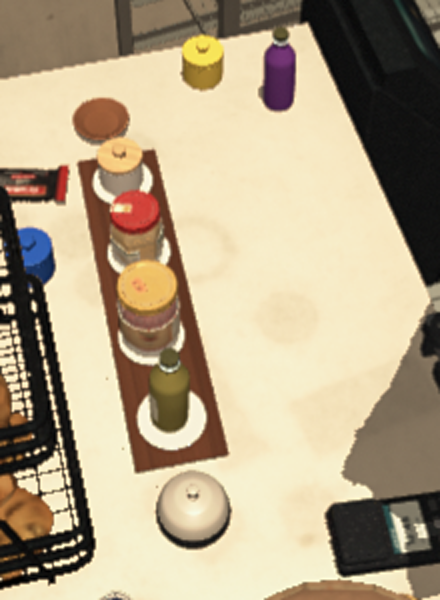

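Run:
```python
from h import *
c=eyes.calibration("side")
print("crock lid top",onplane([[230+120.5/2,120+155/2]],60,c),"round mid",onplane([[291,211]],9,c))
go(400,325,220)
env.close_job(); print("handed in")
```

```text
crock lid top [[ 611.09365735 -226.18888746   60.        ]] round mid [[ 612.41876656 -226.24959343    9.        ]]
t30.4 pos [406.9 321.7 221.9] jaw90.1 tilt0.000 w0.684 F [-0.9  0.2 -0.6]
shift [6.9 3.3 1.9] turn 0.001
the job is handed in; nothing more can be done
handed in
```

The display is dressed and the job is handed in. From the bell outward the four rounds now carry the juice bottle, the larger jar, the smaller jar and the butter pot. I placed them shortest first and moved the arm clear before handing in at about 30 s on the robot's clock, against the 102 s limit.

**Centring:** my last checks, using the top and side cameras, put each thing within about 4 mm of its round's centre; the limit is 12 mm.

**Upright:** all four look upright in both pictures and nothing else was moved. Their top heights show each one resting on its round.

**Where checks disagreed:**
- The top and side cameras differ by about 3–4 mm in y on where the rounds are, so the centring is only known to that accuracy.
- The side camera's automatic outline of the butter pot was unreliable, because its region took in other things. I checked the pot by its lid instead, which came out within 2 mm of its round.

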